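Open the stone lockbox by its combination dial

ROBOT

A 7-joint arm with a two-finger parallel gripper is mounted at the origin on the work surface. World frame = base frame: x ahead of the robot, y to its left, z up, the work surface at z = 0. Lengths are in m, angles in rad, forces in N, time in s.
With the tool pointing down it reaches from about 0.425 to 0.875 m from the base axis. Payload 9.9 kg.
Tool frame: the origin (TCP) lies midway between the tips of the shut fingers; the grasp point (between the pads) lies 19 mm behind it; z points along the fingers, y is the direction in which the jaws open and shut (so a half turn about z gives the same grasp; the last joint's range is limited). The gripper opens to 85 mm and grips with 20 to 120 N. Pads are 22 mm wide; open, the fingers measure 114 mm over their backs; the gripper's body (76 mm by 85 mm) begins 54 mm behind the grasp point. The pads swing forward as they close: fully open they stand 13 mm farther back than shut.
Start: joints at [1.02, 0.576, 0.025, 1.437, -0.015, 1.129, -0.057], TCP at [0.304, -0.603, 0.231] pointing down, gripper open.
Joint ranges: [-2.76, 2.76], [-0.34, 2.15], [-1.52, 1.57], [0.19, 2.46], [-1.09, 4.23], [0.17, 1.99], [-2.82, 2.82]. Speed limits (rad/s): [2.22, 2.22, 3.01, 3.01, 3.14, 3.14, 3.14].

INTERFACE

Orientations are given as [roll, pitch, yaw] about the fixed x, y, z axes, in that order (R = Rz(yaw) Ry(pitch) Rx(roll)).
In Python, from plant import * gives the robot as it stands.
- The arm moves only by the shell command python3 -m creep 'ROWS' [FORCE]. ROWS is JSON, a list of rows, each a list of 7 numbers: the shift along the world's x, y, z each as a share of 0.025 m, from -1 to 1, then the turn, a rotation vector about the world's x, y, z each as a share of 0.1 rad, from -1 to 1, then the closure, from -1 (fully open) to 1 (shut). A call has 1 to 10 rows; each row shifts and turns the pose as measured when the row begins; what a row does not reach is not made up. A row lasts 1/12 s, in which the tool goes at most 41.7 mm and 7.16 degrees, less where a joint would pass 70% of its speed; a pose out of reach is approached as far as the arm can. A call with a number of a shift or a turn outside -1 to 1 is refused whole. A call with a gripper value outside its range is refused whole. The fingers move at their own pace and stop on an object; FORCE is the grip in N (left out, the last holds). Time passes only in rows, so rows that do not move let the fingers close. It gives the time, the measured TCP pose, the force and the opening at its end, in the units of the state.
- get_state(): the state, without advancing time (a new reading comes with each control period).
- camera(name): name is "scene" or "top" or "wrist"; returns the picture (384x512x3 uint8, blue, green, red); there is no depth.
- camera_info(name): a dict with "mtx" (3x3 intrinsics, pixels), "dist_coeffs" ([k1, k2, p1, p2, k3] as OpenCV has them; the pictures are not rectified), "extrinsics" (4x4, takes a point from camera to world coordinates). Camera axes: x right, y up, looking along -z (the intrinsics and any distortion apply to the point x, -y, -z); pixel columns grow to the right and rows downward; lengths in m; the calibration is good to about 2 mm. A picture is of the moment at which its call begins: read the wrist's pose just before it. camera_info takes no time and is no camera call; for the wrist camera it gives the pose at the moment of the call.
- hand_in(): hands the job in, once; it reports no verdict.
Trained networks look in the newest picture that a camera, given by its name, has taken for a name from the list of things; names that differ only in an ending like _2 or _b are one class to them, and where a whole thing is asked for, a point or a joint stands for the part that bears it (a point fixed in the world has none). Each returns a list of dicts, best first, with "p" (0 to 1); they miss things now and then, are a little off and sometimes report something else, mostly with a low value. They report only what shows in the picture. A call takes as long as a camera call.
- spot_in(name, camera): "position" ([row, column] in pixels, amid what is visible of it).
The state is a dict: "t": time; "qpos": joint angles; "qd": joint speeds; "tau": joint torques, N m; "tcp_pos": TCP position; "tool_rot": TCP orientation; "force": force on the tool from outside, world axes, zero at the start; "moment": the same for the moment, N m; "gripper_width": finger opening in m.
Only numpy, scipy, OpenCV 4.12 (cv2) and the standard library are available. Lean on these libraries where they do the work, as an engineer would, in place of code of your own. Each camera call takes 0.05 s, during which the arm holds its last target. There are 200 camera calls.

TASK

Open the stone box: turn its dial left (counter-clockwise from above) past the red mark once and stop the white pointer on red the second time, then right past the blue mark once and stop on blue the second time. Then turn left slowly until you feel the dial stop dead by itself, never forcing it, and slide the aluminium cover fully open towards the robot. Let go at the end, and leave the loupe, the tin and the steel dop holder where they are.

Things in the scene. Friction and masses are not known exactly. Their poses are not given: they have to be found in the camera images.
- lockbox: Grey steel lockbox bolted to the bench, 240 mm (its x) by 300 mm (its y), 90 mm high; origin: centre of its underside on the bench; +x points away from the robot, +y to the robot's left, z up; place and yaw (to 0.3 rad either way) vary. On the right half (-y) of its top is the dial, on the left half (+y) a compartment with a sliding cover.
- dial_axis (a point): Centre of the dial's upper face, 102 mm above the bench, at (0, -75, 102) mm in the lockbox frame; axes as the lockbox's (it does not turn). The dial is a black disc, 104 mm in diameter, 12 mm thick, turning about the vertical with a drag of 1 to 4 N at the pin, without end stops. A fixed scale with white ticks every 15 degrees surrounds it.
- dial (a joint): Turn of the dial in rad, left (counter-clockwise) positive, counted on over whole turns: angle of the white pointer and the crank pin from the lockbox's +x axis. Starts between 1.22 and 2.97. Going left red is passed at 6.11 and reached again at 12.39; coming back right, blue is passed at 11.34 and reached again at 5.06 (see crank_top for the last turn).
- red_mark (a point): Middle of the red mark on the fixed scale, 61 mm from the dial's axis at 350 degrees (6.11 rad) counter-clockwise from the lockbox's +x. The stop on red may be off by 0.12 rad. Turning left beyond that shifts a hidden wheel of the lock: then go on left another turn to red, before turning right.
- blue_mark (a point): Middle of the blue mark on the fixed scale, 61 mm from the dial's axis at 290 degrees (5.06 rad), 60 degrees clockwise of red. The stop on blue may be off by 0.12 rad; turning right beyond that spoils the setting and the dialing must begin anew from the left turns.
- crank: Upright round brass crank pin on the dial, 14 mm in diameter, 44 mm tall, 36 mm from the dial's axis on the pointer; it spins on its own axis, so a hand need not turn with it. Origin: centre of its foot on the dial's upper face.
- lock_core: The lock's inner wheel, hidden under the dial, turning with it; origin on the dial's axis 70 mm above the bench. At the final stop it bears on the catch, slightly springy: the push needed at the pin rises by about 3 N for each mm that the pin is moved on. The lock must not be forced: over 20 N at the stop (20 N of push at the pin) damages it.
- crank_top (a point): Centre of the crank pin's top, 146 mm above the bench. In the last left turn, somewhere between 1.4 and 2.9 rad after blue, differently each time and unmarked, a sprung catch falls in without outer sign and the dial stops dead against it. Move the pin at no more than 40 mm/s there, so that the catch falls in and the push at the stop stays low.
- cover_knob (a point): Centre of the top of the black knob on the sliding cover: 24 mm in diameter at its upper 12 mm, 18 mm below, standing 40 mm above the cover's plate; its top is 138 mm above the bench.
- cover (a joint): How far the cover is slid open, in m: 0 shut, 0.090 fully open at its end stop; it slides along the lockbox's -x. The aluminium plate is 125 by 126 mm, its upper face 98 mm above the bench. Sliding takes 3 to 5 N; it is locked (3 mm of play) until the dial has been dialed and the catch has dropped.
- loupe: Black loupe, a cylinder 28 mm in diameter, 26 mm high, on the bench in front of the box. Origin: centre of its underside.
- tin: Round white stone tin with an aluminium lid band, 61 mm in diameter, 28 mm high, on the bench to the right of the box. Origin: centre of its underside.
- dop_holder: Steel bar 90 by 18 by 16 mm with a brass weight at one end and a stub at the other (46 mm high), on the bench to the left of the box. Origin: centre of its underside.

How it is judged:
At the end, for the whole second after the job is handed in: The cover has been slid open to at least 83 mm of its 90 mm and stands still (value of joint cover above 0.083 m and velocity of joint cover between -0.01 and 0.01 m/s); the robot touches nothing.
It fails at once if the lock is forced: its wheel is driven against the catch with more than 20 N (contact force between anything else and lock_core above 20 N).
It fails at once if the loupe, the tin or the dop holder is moved by more than 15 mm (distance of any of loupe, tin, dop_holder from where it was at the start of the episode above 0.015 m).
It also fails if it takes over 72 s, if anything falls off the work surface, if the arm or the gripper's body presses on something with over 40 N, if the wrist force passes 120 N, or if a joint passes its speed limit or range.

## Working session

There is one attempt and no reset: what is moved stays moved. The work goes in short steps, Python scripts to look and compute and a shell command to move; the robot and the scene stay as the last step left them, time stands still between calls to the robot, and variables do not carry over. Pictures are saved under pics/ and viewed, about 8 in all and at most 12, crops included, and the job is handed in when it is done.

```bash
mkdir -p pics; ls; python3 - <<'E'
from plant import *
import cv2,numpy as np
s=get_state();print({k:np.round(v,3) for k,v in s.items()})
a=camera("top");cv2.imwrite("pics/top1.png",a)
for n in ["lockbox","dial","crank","crank_top","cover_knob","red_mark","blue_mark","dial_axis","loupe","tin","dop_holder"]:
    r=spot_in(n,"top");print(n,[(np.round(x["position"],1),round(x["p"],2)) for x in r[:2]])
i=camera_info("top");print(i)
E
```

```text
pics
{'t': np.float64(0.0), 'qpos': array([ 1.02 ,  0.577,  0.025,  1.438, -0.015,  1.129, -0.057]), 'qd': array([-0.   , -0.   , -0.   ,  0.002, -0.001,  0.   , -0.002]), 'tau': array([ 1.0000e-03, -7.6575e+01,  2.2510e+00, -2.8596e+01,  1.5000e-02,
        1.3000e-02, -0.0000e+00]), 'tcp_pos': array([ 0.304, -0.602,  0.23 ]), 'tool_rot': array([-3.14 ,  0.   ,  0.467]), 'force': array([ 0.015,  0.286, -0.995]), 'moment': array([-0.009,  0.026, -0.026]), 'gripper_width': np.float64(0.085)}
lockbox [(array([185.3, 231.5]), 0.8)]
dial [(array([175.3, 268.4]), 0.57), (array([154.9, 188.2]), 0.57)]
crank [(array([182.9, 254. ]), 0.44)]
crank_top [(array([152.2, 187.8]), 0.17)]
cover_knob [(array([152.6, 185.9]), 0.85)]
red_mark [(array([178.4, 229.4]), 0.95)]
blue_mark [(array([184., 232.]), 0.74)]
dial_axis [(array([184.4, 228.8]), 0.85)]
loupe [(array([273.1, 249.1]), 0.42), (array([181.8, 252.1]), 0.26)]
tin [(array([195.4, 339.4]), 0.59)]
dop_holder [(array([195.7, 131.2]), 0.69)]
{'mtx': array([[464.70592486,   0.        , 256.60355409],
       [  0.        , 464.70592486, 191.50155841],
       [  0.        ,   0.        ,   1.        ]]), 'dist_coeffs': array([-0.13830377,  0.        ,  0.        ,  0.        ,  0.        ]), 'extrinsics': array([[-0.14903352,  0.96601245, -0.21120832,  0.37105377],
       [-0.98881708, -0.14441297,  0.03722468,  0.05638867],
       [ 0.00545828,  0.21439412,  0.97673198,  0.96749131],
       [ 0.        ,  0.        ,  0.        ,  1.        ]])}
```

```bash
python3 - <<'E'
import cv2
a=cv2.imread("pics/top1.png");cv2.imwrite("pics/top1c.png",cv2.resize(a[100:300,100:367],None,fx=3,fy=3,interpolation=cv2.INTER_CUBIC)[:600,:800])
E
```

```text
(no output)
```

View pics/top1c.png

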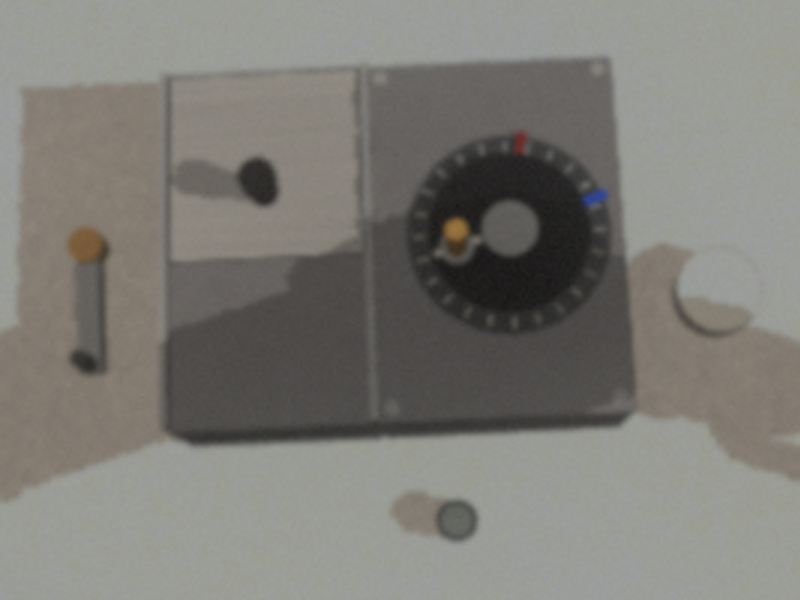

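```bash
cat > h.py <<'E'
from plant import *
import cv2,numpy as np
from scipy.optimize import least_squares
def proj(P,i):
    E=np.linalg.inv(i["extrinsics"]);F=np.diag([1,-1,-1.])
    R=F@E[:3,:3];t=F@E[:3,3]
    return cv2.projectPoints(np.array(P,float).reshape(-1,1,3),cv2.Rodrigues(R)[0],t,i["mtx"],i["dist_coeffs"])[0].reshape(-1,2)
def ray(uv,z,i):
    n=cv2.undistortPoints(np.array([[uv]],float),i["mtx"],i["dist_coeffs"])[0,0]
    E=i["extrinsics"];d=E[:3,:3]@np.array([n[0],-n[1],-1]);o=E[:3,3]
    return o+d*(z-o[2])/d[2]
def box2w(P,b):
    P=np.array(P,float).reshape(-1,3);c,s=np.cos(b[2]),np.sin(b[2])
    return P@np.array([[c,s,0],[-s,c,0],[0,0,1]])+[b[0],b[1],0]
E
python3 - <<'E'
from h import *
i=camera_info("top")
c=lambda x,y:(x/3+100-.33,y/3+100-.33)
a=lambda d,r:(r*np.cos(np.radians(d)),-.075+r*np.sin(np.radians(d)))
B=[(.12,.15,.09),(.12,-.15,.09),(-.12,-.15,.09),(-.12,.15,.09),(0,-.075,.102),(*a(350,.061),.092),(*a(290,.061),.092)]
U=np.array([c(165,76),c(608,58),c(633,412),c(167,430),c(509,231),c(521,142),c(596,198)])
f=lambda b:(proj(box2w(B,b),i)-U).ravel()
r=least_squares(f,[.55,0,0],loss="soft_l1");b=r.x;print(b,np.round(f(b).reshape(-1,2),1).tolist())
D=box2w((0,-.075,.102),b)[0];print("dial",D)
p=ray(c(456,228),.146,i);v=p-D;print("pin",p,np.hypot(*v[:2]),np.arctan2(v[1],v[0])-b[2])
p=ray(c(460,250),.102,i);v=p-D;print("foot",p,np.hypot(*v[:2]),np.arctan2(v[1],v[0])-b[2])
k=ray(c(259,172),.138,i);print("knob",k)
for n,q,z in [("loupe",(457,520),.026),("tin",(720,290),.028),("dop",(88,305),.016),("dopw",(86,245),.046)]:print(n,ray(c(*q),z,i))
E
```

```text
[ 0.59258284  0.06910996 -0.10557424] [[-0.1, -0.5], [1.0, -0.7], [1.1, 0.2], [-1.3, 0.8], [0.1, -0.6], [-0.3, 0.6], [-0.4, 0.1]]
dial [ 0.58467947 -0.00547245  0.102     ]
pin [0.57925289 0.02957369 0.146     ] 0.03546378262169077 1.8299915570528205
foot [0.5756979  0.02773805 0.102     ] 0.034403580345909096 1.9404958451470842
knob [0.63496771 0.14510012 0.138     ]
loupe [0.41052565 0.05457288 0.026     ]
tin [ 0.53854247 -0.14847702  0.028     ]
dop [0.59556567 0.28904347 0.016     ]
dopw [0.63056002 0.27930638 0.046     ]
```

The top picture shows the dial centre at about px (270,177), the pin top at (252,176), the knob at (186,157), red at (274,147) and blue at (299,166). The pin stands at about 1.85 rad. Now I'll move above the pin.

```bash
R='[0.434,1,0,0,0,0,-1]'
python3 -m creep '[[0.434,1,0,0,0,0,-1],[0.434,1,0,0,0,0,-1],[0.434,1,0,0,0,0,-1],[0.434,1,0,0,0,0,-1],[0.434,1,0,0,0,0,-1],[0.434,1,0,0,0,0,-1],[0.434,1,0,0,0,0,-1],[0.434,1,0,0,0,0,-1],[0.434,1,0,0,0,0,-1],[0.434,1,0,0,0,0,-1]]'
python3 -m creep '[[0.434,1,0,0,0,0,-1],[0.434,1,0,0,0,0,-1],[0.434,1,0,0,0,0,-1],[0.434,1,0,0,0,0,-1],[0.434,1,0,0,0,0,-1],[0.434,1,0,0,0,0,-1],[0.434,1,0,0,0,0,-1],[0.434,1,0,0,0,0,-1],[0.434,1,0,0,0,0,-1],[0.434,1,0,0,0,0,-1]]'
```

```text
t: 1.43
tcp_pos: [0.4097, -0.3485, 0.2312]
tool_rot: [3.138, 0.003, 0.455]
force: [0.4, -0.1, 0.7]
gripper_width: 0.0851
t: 2.27
tcp_pos: [0.5225, -0.0856, 0.2339]
tool_rot: [3.133, -0.001, 0.454]
force: [0.6, -0.7, -0.1]
gripper_width: 0.0854
```

```bash
python3 -m creep '[[0.45,0.92,-0.2,0,0,0,-1],[0.45,0.92,-0.2,0,0,0,-1],[0.45,0.92,-0.2,0,0,0,-1],[0.45,0.92,-0.2,0,0,0,-1],[0.3,0.5,0,0,0,0,-1],[0,0,0,0,0,0,-1],[0,0,0,0,0,0,-1]]'
python3 - <<'E'
from h import *
s=get_state();i=camera_info("wrist");a=camera("wrist");cv2.imwrite("pics/w1.png",a)
print(s["tcp_pos"],s["tool_rot"])
b=(.5926,.0691,-.1056)
for n in ["crank_top","crank","red_mark","blue_mark","cover_knob"]:
  for x in spot_in(n,"wrist")[:2]:
    r,c=x["position"]; z={"crank_top":.146,"crank":.124,"cover_knob":.138}.get(n,.092);print(n,round(x["p"],2),np.round((r,c)),ray((c,r),z,i))
print(proj([box2w((0,-.075,.102),b)[0],(.579,.030,.146)],i))
E
```

```text
t: 2.85
tcp_pos: [0.5792, 0.0314, 0.2145]
tool_rot: [3.134, -0.005, 0.462]
force: [0.6, -0.8, -0.5]
gripper_width: 0.0853
[0.57924128 0.0314145  0.21454564] [ 3.13370331 -0.00517175  0.46232254]
crank_top 0.7 [192. 251.] [0.58450633 0.03358062 0.146     ]
crank 0.87 [192. 252.] [0.57916252 0.02983556 0.124     ]
crank 0.31 [274. 170.] [0.48471992 0.05936519 0.124     ]
red_mark 0.94 [137. 217.] [0.60107773 0.07264237 0.092     ]
blue_mark 0.86 [137. 219.] [0.60200914 0.07150917 0.092     ]
cover_knob 0.67 [135. 216.] [0.60899323 0.072249   0.138     ]
cover_knob 0.57 [ 54. 164.] [0.64175227 0.12540672 0.138     ]
[[291.47908252 196.92787232]
 [251.66924496 201.39625107]]
```

View pics/w1.png

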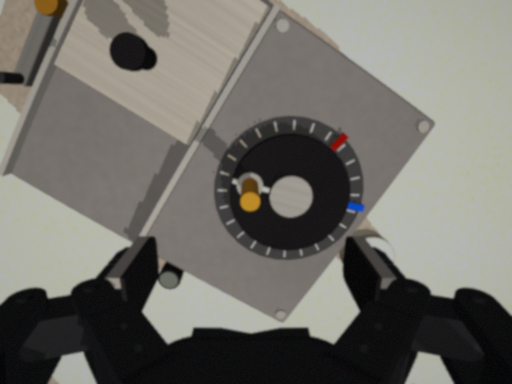

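The wrist view confirms this: pin top at (250,202) against a predicted (252,201), and hub at (291,197) as predicted. Descend and grip.

```bash
python3 - <<'E'
from h import *
i=camera_info("wrist");b=(.5926,.0691,-.1056)
a=lambda d,r:(r*np.cos(np.radians(d)),-.075+r*np.sin(np.radians(d)))
print(proj(box2w([(*a(350,.061),.092),(*a(290,.061),.092),(.12,-.15,.09)],b),i))
print("knob",ray((128,50),.138,i))
E
python3 -m creep '[[0,-0.06,-0.8,0,0,0,-1],[0,0,-0.8,0,0,0,-1],[0,0,-0.8,0,0,0,-1],[0,0,-0.8,0,0,0,-1],[0,0,-0.8,0,0,0,-1],[0,0,-0.1,0,0,0,-1],[0,0,0,0,0,0,-1]]'
```

```text
[[338.48422292 141.22712951]
 [354.110843   206.14794372]
 [437.65610479 122.9331725 ]]
knob [0.63407071 0.14618876 0.138     ]
t: 3.73
tcp_pos: [0.5796, 0.0219, 0.1124]
tool_rot: [3.129, -0.011, 0.451]
force: [0.2, -0.8, -0.2]
gripper_width: 0.0853
```

```bash
python3 -m creep '[[0,0.32,0,0.07,0.1,0,-1],[0,0,0,0,0,0,-1],[0,0,0,0,0,0,1],[0,0,0,0,0,0,1],[0,0,0,0,0,0,1],[0,0,0,0,0,0,1],[0,0,0,0,0,0,1],[0,0,0,0,0,0,1],[0,0,0,0,0,0,1],[0,0,0,0,0,0,1]]' 40
```

```text
t: 4.57
tcp_pos: [0.582, 0.0322, 0.1184]
tool_rot: [3.14, -0.013, 0.451]
force: [1.1, -0.9, -1.5]
gripper_width: 0.0129
```

```bash
cat > st.py <<'E'
import sys
from h import *
s=get_state();cx,cy=float(sys.argv[1]),float(sys.argv[2]);p=s["tcp_pos"]
print("dial mod",np.arctan2(p[1]-cy,p[0]-cx)+.1056,"r",np.hypot(p[1]-cy,p[0]-cx),"F",s["force"].round(1),"t",s["t"])
open("log.txt","a").write("%f %f %f\n"%tuple(p))
if len(sys.argv)>3: # from current world angle: n rows of step d
    n,d=int(sys.argv[3]),float(sys.argv[4]);w=np.arctan2(p[1]-cy,p[0]-cx)
    for k in range(n):
        a=w+d*k;print(np.round([36/25*(np.cos(a+d)-np.cos(a)),36/25*(np.sin(a+d)-np.sin(a))],2).tolist())
E
python3 -m creep '[[-0.41,-0.13,-0.05,0,0,0,1],[-0.36,-0.24,-0.05,0,0,0,1],[-0.27,-0.34,-0.05,0,0,0,1],[-0.16,-0.4,-0.05,0,0,0,1],[-0.03,-0.43,-0.05,0,0,0,1]]'
python3 st.py 0.5847 -0.0055 10 0.3
```

```text
t: 4.98
tcp_pos: [0.5529, 0.0034, 0.118]
tool_rot: [-3.138, -0.025, 0.46]
force: [-13.2, 4.8, 23.3]
gripper_width: 0.0128
dial mod 2.9736018126527393 r 0.03299500768066921 F [-13.2   4.8  23.3] t 4.9833
[-0.05, -0.43]
[0.08, -0.42]
[0.2, -0.38]
[0.3, -0.31]
[0.38, -0.2]
[0.42, -0.08]
[0.43, 0.05]
[0.4, 0.17]
[0.33, 0.28]
[0.23, 0.36]
```

```bash

python3 -m creep '[[-0.07,-0.49,0,0,0,0,1],[0.08,-0.49,0,0,0,0,1],[0.22,-0.45,0,0,0,0,1],[0.34,-0.36,0,0,0,0,1],[0.44,-0.25,0,0,0,0,1]]'
python3 st.py 0.5847 -0.0055 8 0.3
```

```text
t: 5.4
tcp_pos: [0.5826, -0.0394, 0.1184]
tool_rot: [-3.132, -0.039, 0.469]
force: [-0.0, 17.1, 0.9]
gripper_width: 0.0126
dial mod -1.5275751513386202 r 0.03400861511689631 F [-0.  17.1  0.9] t 5.4
[0.43, 0.04]
[0.4, 0.16]
[0.33, 0.27]
[0.24, 0.36]
[0.12, 0.41]
[-0.01, 0.43]
[-0.13, 0.41]
[-0.25, 0.35]
```

```bash

python3 -m creep '[[0.45,0.05,0,-0.03,0.04,0,1],[0.41,0.19,0,-0.03,0.04,0,1],[0.33,0.3,0,-0.03,0.04,0,1],[0.22,0.39,0,-0.03,0.04,0,1],[0.08,0.44,0,-0.03,0.04,0,1]]'
python3 st.py 0.5847 -0.0055 
python3 -m creep '[[-0.06,0.45,0,-0.03,0.04,0,1],[-0.2,0.4,0,-0.03,0.04,0,1],[-0.31,0.32,0,-0.03,0.04,0,1]]'
python3 st.py 0.5847 -0.0055 10 0.3
```

```text
t: 5.82
tcp_pos: [0.6218, -0.0144, 0.1185]
tool_rot: [3.14, -0.009, 0.46]
force: [5.0, -6.8, -5.4]
gripper_width: 0.0127
dial mod -0.12851505271753638 r 0.0381580013447876 F [ 5.  -6.8 -5.4] t 5.8167
t: 6.07
tcp_pos: [0.6195, 0.0125, 0.1188]
tool_rot: [3.125, -0.011, 0.456]
force: [16.4, 3.4, -14.9]
gripper_width: 0.013
dial mod 0.5836117658691417 r 0.03918873373449838 F [ 16.4   3.4 -14.9] t 6.0667
[-0.25, 0.35]
[-0.34, 0.26]
[-0.41, 0.14]
[-0.43, 0.02]
[-0.42, -0.11]
[-0.37, -0.23]
[-0.28, -0.33]
[-0.17, -0.39]
[-0.05, -0.43]
[0.08, -0.42]
```

```bash

python3 -m creep '[[-0.26,0.37,0,0,0,0,1],[-0.35,0.28,0,0,0,0,1],[-0.42,0.17,0,0,0,0,1],[-0.45,0.05,0,0,0,0,1],[-0.44,-0.08,0,0,0,0,1]]'
python3 st.py 0.5847 -0.0055 
python3 -m creep '[[-0.4,-0.2,0,0,0,0,1],[-0.34,-0.3,0,0,0,0,1],[-0.24,-0.38,0,0,0,0,1]]'
python3 st.py 0.5847 -0.0055 10 0.3
python3 - <<'E'
import numpy as np
from scipy.optimize import least_squares
P=np.loadtxt("log.txt")[:,:2]
r=least_squares(lambda v:np.hypot(P[:,0]-v[0],P[:,1]-v[1])-.036,[.5847,-.0055]);print(r.x,r.fun)
E
```

```text
t: 6.48
tcp_pos: [0.5765, 0.031, 0.1185]
tool_rot: [3.116, -0.019, 0.455]
force: [6.2, -4.9, -5.2]
gripper_width: 0.013
dial mod 1.8961605372968118 r 0.03743297263036568 F [ 6.2 -4.9 -5.2] t 6.4833
t: 6.73
tcp_pos: [0.5549, 0.0114, 0.1185]
tool_rot: [3.114, -0.027, 0.458]
force: [7.5, 2.4, -7.9]
gripper_width: 0.0127
dial mod 2.730172744112733 r 0.0342835712555032 F [ 7.5  2.4 -7.9] t 6.7333
[-0.15, -0.4]
[-0.03, -0.43]
[0.1, -0.42]
[0.22, -0.37]
[0.32, -0.29]
[0.39, -0.18]
[0.43, -0.06]
[0.42, 0.07]
[0.39, 0.19]
[0.31, 0.3]
[ 0.58763229 -0.0036141 ] [-5.94941385e-04  1.82370416e-04 -1.68490420e-04 -2.81218335e-04
  3.79396041e-04  3.33964394e-05]
```

```bash

python3 -m creep '[[-0.13,-0.43,0,0,0,0,1],[0,-0.45,0,0,0,0,1],[0.12,-0.43,0,0,0,0,1],[0.23,-0.38,0,0,0,0,1],[0.33,-0.3,0,0,0,0,1]]'
python3 st.py 0.5876 -0.0036 
python3 -m creep '[[0.4,-0.2,0,0,0,0,1],[0.44,-0.08,0,0,0,0,1],[0.45,0.04,0,0,0,0,1]]'
python3 st.py 0.5876 -0.0036 6 0.15
```

```text
t: 7.15
tcp_pos: [0.566, -0.0319, 0.1183]
tool_rot: [3.123, -0.029, 0.464]
force: [-4.6, 4.4, 6.3]
gripper_width: 0.0124
dial mod -2.1188688861475184 r 0.03560066122776718 F [-4.6  4.4  6.3] t 7.15
t: 7.4
tcp_pos: [0.5938, -0.0389, 0.1183]
tool_rot: [3.127, -0.02, 0.462]
force: [-6.5, 1.7, 6.1]
gripper_width: 0.0125
dial mod -1.290324531115195 r 0.03587965417562667 F [-6.5  1.7  6.1] t 7.4
[0.21, 0.05]
[0.2, 0.08]
[0.18, 0.11]
[0.17, 0.14]
[0.14, 0.16]
[0.12, 0.18]
```

```bash

python3 -m creep '[[0.21,0.05,0,0,0,0,1],[0.2,0.08,0,0,0,0,1],[0.18,0.11,0,0,0,0,1],[0.17,0.14,0,0,0,0,1],[0.14,0.16,0,0,0,0,1],[0,0,0,0,0,0,1]]'
python3 st.py 0.5876 -0.0036 6 0.1
```

```text
t: 7.9
tcp_pos: [0.613, -0.0291, 0.1184]
tool_rot: [3.127, -0.008, 0.457]
force: [-1.4, 2.2, 2.0]
gripper_width: 0.0126
dial mod -0.6823322433073383 r 0.03604135802745145 F [-1.4  2.2  2. ] t 7.9
[0.1, 0.11]
[0.09, 0.12]
[0.07, 0.12]
[0.06, 0.13]
[0.05, 0.14]
[0.03, 0.14]
```

```bash

python3 -m creep '[[0.1,0.11,0,0,0,0,1],[0.09,0.12,0,0,0,0,1],[0.07,0.12,0,0,0,0,1],[0.06,0.13,0,0,0,0,1],[0.05,0.14,0,0,0,0,1],[0,0,0,0,0,0,1]]'
python3 st.py 0.5876 -0.0036 4 0.06
```

```text
t: 8.4
tcp_pos: [0.6207, -0.0182, 0.1184]
tool_rot: [3.124, -0.002, 0.453]
force: [-1.9, -0.6, 3.7]
gripper_width: 0.0126
dial mod -0.3090350501023429 r 0.03619792590859798 F [-1.9 -0.6  3.7] t 8.4
[0.03, 0.08]
[0.03, 0.08]
[0.02, 0.08]
[0.02, 0.08]
```

```bash

python3 -m creep '[[0.03,0.13,0,0,0,0,1],[0.02,0.1,0,0,0,0,1],[0,0,0,0,0,0,1]]'
python3 st.py 0.5876 -0.0036 4 -0.06
python3 - <<'E'
from h import *
a=camera("wrist");cv2.imwrite("pics/w2.png",a)
i=camera_info("wrist");b=(.5926,.0691,-.1056);l=lambda d,r:(r*np.cos(np.radians(d)),-.075+r*np.sin(np.radians(d)))
print(proj(box2w([(*l(350,.061),.092),(*l(350,.045),.102),(0,-.075,.102)],b),i))
E
```

```text
t: 8.65
tcp_pos: [0.6223, -0.0138, 0.1184]
tool_rot: [3.122, -0.002, 0.451]
force: [-1.8, -1.2, 2.8]
gripper_width: 0.0129
dial mod -0.17981065937626076 r 0.03620928610291366 F [-1.8 -1.2  2.8] t 8.65
[-0.03, -0.08]
[-0.03, -0.08]
[-0.04, -0.08]
[-0.04, -0.08]
[[280.12502645 197.64938617]
 [261.88481049 224.44881155]
 [208.66483397 279.21301825]]
```

View pics/w2.png

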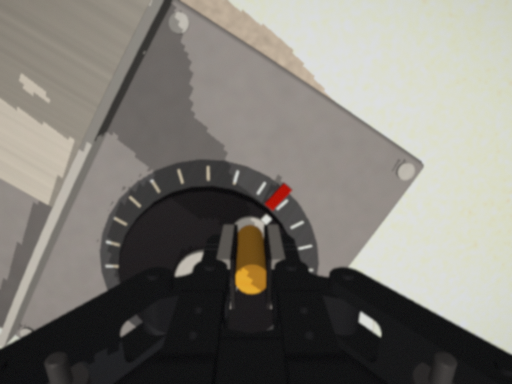

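The pointer at px (266,219) lines up with the red mark at (278,197). Projecting the mark to pin height gives about (262,224) on the same radius, within about 1°. So the first number is set, and now I turn right.

```bash

python3 -m creep '[[-0.16,-0.42,0,0,0,0,1],[-0.27,-0.36,0,0,0,0,1],[-0.36,-0.28,0,0,0,0,1],[-0.42,-0.17,0,0,0,0,1],[-0.45,-0.05,0,0,0,0,1]]'
python3 st.py 0.5876 -0.0036 10 -0.28
```

```text
t: 9.12
tcp_pos: [0.5814, -0.0393, 0.1184]
tool_rot: [3.129, -0.013, 0.458]
force: [4.3, 15.1, -2.9]
gripper_width: 0.0126
dial mod -1.6383543484885397 r 0.03626280932293745 F [ 4.3 15.1 -2.9] t 9.1167
[-0.38, 0.12]
[-0.33, 0.22]
[-0.26, 0.31]
[-0.16, 0.37]
[-0.06, 0.4]
[0.06, 0.4]
[0.16, 0.37]
[0.26, 0.31]
[0.33, 0.22]
[0.38, 0.12]
```

```bash

python3 -m creep '[[-0.42,0.12,0,0,0,0,1],[-0.37,0.24,0,0,0,0,1],[-0.29,0.34,0,0,0,0,1],[-0.18,0.4,0,0,0,0,1],[-0.06,0.44,0,0,0,0,1]]'
python3 st.py 0.5876 -0.0036 10 -0.28
```

```text
t: 9.53
tcp_pos: [0.5517, 0.0004, 0.1187]
tool_rot: [3.127, -0.033, 0.457]
force: [13.7, -4.9, -13.9]
gripper_width: 0.0127
dial mod 3.1353674576973583 r 0.03610454060231176 F [ 13.7  -4.9 -13.9] t 9.5333
[0.1, 0.39]
[0.2, 0.35]
[0.29, 0.28]
[0.36, 0.19]
[0.39, 0.08]
[0.4, -0.03]
[0.38, -0.14]
[0.32, -0.24]
[0.24, -0.32]
[0.15, -0.37]
```

```bash

python3 -m creep '[[0.1,0.42,0,0,0,0,1],[0.22,0.38,0,0,0,0,1],[0.32,0.31,0,0,0,0,1],[0.4,0.21,0,0,0,0,1],[0.43,0.09,0,0,0,0,1],[0.44,-0.03,0,0,0,0,1],[0.42,-0.15,0,0,0,0,1],[0.35,-0.26,0,0,0,0,1]]'
python3 st.py 0.5876 -0.0036 10 -0.2
```

```text
t: 10.2
tcp_pos: [0.6134, 0.0225, 0.1183]
tool_rot: [3.13, -0.02, 0.455]
force: [-7.4, -1.8, 7.8]
gripper_width: 0.0123
dial mod 0.896884462867911 r 0.03671618260406735 F [-7.4 -1.8  7.8] t 10.2
[0.18, -0.22]
[0.14, -0.25]
[0.08, -0.28]
[0.03, -0.29]
[-0.03, -0.29]
[-0.09, -0.27]
[-0.14, -0.25]
[-0.19, -0.22]
[-0.23, -0.18]
[-0.26, -0.13]
```

```bash

python3 -m creep '[[0.18,-0.22,0,0,0,0,1],[0.14,-0.25,0,0,0,0,1],[0.08,-0.28,0,0,0,0,1],[0.03,-0.29,0,0,0,0,1],[-0.03,-0.29,0,0,0,0,1],[-0.09,-0.27,0,0,0,0,1],[-0.14,-0.25,0,0,0,0,1],[0,0,0,0,0,0,1]]'
python3 st.py 0.5876 -0.0036 10 -0.1
```

```text
t: 10.87
tcp_pos: [0.6193, -0.0213, 0.1184]
tool_rot: [3.139, -0.019, 0.459]
force: [-2.8, 0.7, 2.7]
gripper_width: 0.0127
dial mod -0.40367261731403714 r 0.036267369253454 F [-2.8  0.7  2.7] t 10.8667
[-0.08, -0.12]
[-0.09, -0.11]
[-0.1, -0.1]
[-0.11, -0.09]
[-0.12, -0.08]
[-0.13, -0.07]
[-0.13, -0.06]
[-0.14, -0.04]
[-0.14, -0.03]
[-0.14, -0.02]
```

```bash

python3 -m creep '[[-0.08,-0.12,0,0,0,0,1],[-0.09,-0.11,0,0,0,0,1],[-0.1,-0.1,0,0,0,0,1],[-0.11,-0.09,0,0,0,0,1],[-0.12,-0.08,0,0,0,0,1],[-0.13,-0.07,0,0,0,0,1],[-0.13,-0.06,0,0,0,0,1],[0,0,0,0,0,0,1]]'
python3 st.py 0.5876 -0.0036 5 -0.06
```

```text
t: 11.53
tcp_pos: [0.5998, -0.0374, 0.1185]
tool_rot: [3.138, -0.022, 0.46]
force: [0.1, 2.9, -1.1]
gripper_width: 0.0125
dial mod -1.1179439674732816 r 0.035908928759804414 F [ 0.1  2.9 -1.1] t 11.5333
[-0.08, -0.03]
[-0.08, -0.02]
[-0.08, -0.02]
[-0.09, -0.01]
[-0.09, -0.01]
```

```bash

python3 -m creep '[[-0.09,-0.03,0,0,0,0,1],[-0.08,-0.02,0,0,0,0,1],[0,0,0,0,0,0,1]]'
python3 st.py 0.5876 -0.0036 10 0.05
python3 - <<'E'
from h import *
i=camera_info("wrist");a=camera("wrist");cv2.imwrite("pics/w3.png",a)
b=(.5926,.0691,-.1056);l=lambda d,r:(r*np.cos(np.radians(d)),-.075+r*np.sin(np.radians(d)))
print(proj(box2w([(*l(290,.061),.092),(*l(290,.045),.102),(0,-.075,.102)],b),i))
E
```

```text
t: 11.78
tcp_pos: [0.595, -0.0387, 0.1185]
tool_rot: [3.138, -0.022, 0.46]
force: [0.8, 2.3, -1.4]
gripper_width: 0.0126
dial mod -1.2583461973097174 r 0.03587131580209084 F [ 0.8  2.3 -1.4] t 11.7833
[0.07, 0.02]
[0.07, 0.02]
[0.07, 0.02]
[0.07, 0.03]
[0.07, 0.03]
[0.06, 0.03]
[0.06, 0.04]
[0.06, 0.04]
[0.06, 0.04]
[0.06, 0.05]
[[294.17119833 235.80822163]
 [268.42170631 237.49079101]
 [187.22956331 220.99628183]]
```

View pics/w3.png

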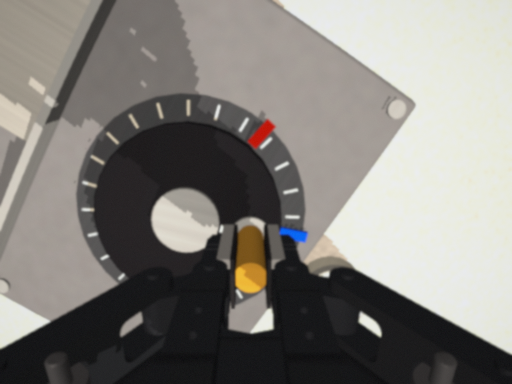

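Blue is at px (293,235) and the hub at (185,220), as projected. The finger hides the pointer. From the TCP circle the dial is at about 5.025, within tolerance (0.035 past). Now slowly left.

```bash

python3 -m creep '[[0.12,0.03,0,0,0,0,1],[0.115,0.036,0,0,0,0,1],[0.112,0.042,0,0,0,0,1],[0.11,0.05,0,0,0,0,1],[0.106,0.056,0,0,0,0,1],[0.1,0.063,0,0,0,0,1],[0.1,0.07,0,0,0,0,1],[0.093,0.075,0,0,0,0,1],[0.088,0.082,0,0,0,0,1],[0.083,0.087,0,0,0,0,1]]'
python3 st.py 0.5876 -0.0036 10 0.08
```

```text
t: 12.67
tcp_pos: [0.6174, -0.0243, 0.1183]
tool_rot: [3.141, -0.01, 0.458]
force: [-6.0, 0.5, 6.1]
gripper_width: 0.0127
dial mod -0.502088556915041 r 0.036303570690832766 F [-6.   0.5  6.1] t 12.6667
[0.06, 0.1]
[0.05, 0.1]
[0.05, 0.11]
[0.04, 0.11]
[0.03, 0.11]
[0.02, 0.11]
[0.01, 0.11]
[0.0, 0.12]
[-0.01, 0.11]
[-0.02, 0.11]
```

```bash

python3 -m creep '[[0.06,0.1,0,0,0,0,1],[0.05,0.1,0,0,0,0,1],[0.05,0.11,0,0,0,0,1],[0.04,0.11,0,0,0,0,1],[0.03,0.11,0,0,0,0,1],[0.02,0.11,0,0,0,0,1]]'
python3 st.py 0.5876 -0.0036 6 0.06
```

```text
t: 13.17
tcp_pos: [0.6232, -0.0111, 0.1183]
tool_rot: [3.138, -0.005, 0.456]
force: [-5.0, -1.3, 5.2]
gripper_width: 0.0129
dial mod -0.10106435865835026 r 0.03635241819056454 F [-5.  -1.3  5.2] t 13.1667
[0.02, 0.09]
[0.01, 0.09]
[0.0, 0.09]
[-0.0, 0.09]
[-0.01, 0.09]
[-0.01, 0.09]
```

```bash

for k in 1; do python3 -m creep '[[0.02,0.09,0,0,0,0,1],[0.01,0.09,0,0,0,0,1],[0,0.09,0,0,0,0,1],[-0.01,0.09,0,0,0,0,1]]'; python3 st.py 0.5876 -0.0036; 
python3 -m creep '[[-0.01,0.09,0,0,0,0,1],[-0.02,0.09,0,0,0,0,1],[-0.02,0.09,0,0,0,0,1]]'; python3 st.py 0.5876 -0.0036 6 .06; done
```

```text
t: 13.5
tcp_pos: [0.6239, -0.0047, 0.1183]
tool_rot: [3.135, -0.002, 0.453]
force: [-2.5, -1.2, 3.8]
gripper_width: 0.0122
dial mod 0.07600824280782771 r 0.03631833991584018 F [-2.5 -1.2  3.8] t 13.5
t: 13.75
tcp_pos: [0.6237, 0.0011, 0.1183]
tool_rot: [3.133, -0.003, 0.452]
force: [-1.6, -1.8, 2.5]
gripper_width: 0.0125
dial mod 0.23461859623155015 r 0.0363584773966468 F [-1.6 -1.8  2.5] t 13.75
[-0.01, 0.09]
[-0.02, 0.08]
[-0.02, 0.08]
[-0.03, 0.08]
[-0.03, 0.08]
[-0.04, 0.08]
```

```bash

python3 -m creep '[[-0.01,0.09,0,0,0,0,1],[-0.02,0.08,0,0,0,0,1],[-0.02,0.08,0,0,0,0,1],[-0.03,0.08,0,0,0,0,1]]'; python3 st.py 0.5876 -0.0036 6 .06
```

```text
t: 14.08
tcp_pos: [0.6216, 0.0096, 0.1183]
tool_rot: [3.132, -0.003, 0.451]
force: [-2.5, -3.8, 3.2]
gripper_width: 0.0123
dial mod 0.47693653093890465 r 0.03646155995965846 F [-2.5 -3.8  3.2] t 14.0833
[-0.03, 0.08]
[-0.04, 0.08]
[-0.04, 0.07]
[-0.05, 0.07]
[-0.05, 0.07]
[-0.06, 0.07]
```

```bash

python3 -m creep '[[-0.03,0.08,0,0,0,0,1],[-0.03,0.08,0,0,0,0,1],[-0.04,0.08,0,0,0,0,1],[-0.04,0.08,0,0,0,0,1]]'; python3 st.py 0.5876 -0.0036 6 .06
```

```text
t: 14.42
tcp_pos: [0.6204, 0.0123, 0.1184]
tool_rot: [3.124, -0.005, 0.448]
force: [1.7, -8.3, -0.6]
gripper_width: 0.0124
dial mod 0.5564294574863962 r 0.036393317301722974 F [ 1.7 -8.3 -0.6] t 14.4167
[-0.04, 0.08]
[-0.04, 0.07]
[-0.05, 0.07]
[-0.05, 0.07]
[-0.06, 0.06]
[-0.06, 0.06]
```

```bash

python3 -m creep '[[-0.03,0.06,0,0,0,0,1],[-0.03,0.06,0,0,0,0,1]]'; python3 st.py 0.5876 -0.0036
```

```text
t: 14.58
tcp_pos: [0.6204, 0.0122, 0.1184]
tool_rot: [3.119, -0.006, 0.445]
force: [0.5, -6.1, 0.2]
gripper_width: 0.0125
dial mod 0.5533794217034224 r 0.03641662442521598 F [ 0.5 -6.1  0.2] t 14.5833
```

The dial stopped dead at about 6.84 rad, 1.8 rad past blue, with a push of about 6–8 N. Release, lift and go over the knob.

```bash

python3 -m creep '[[0,-0.05,0,0,0,0,-1],[0,0,0,0,0,0,-1],[0,0,0,0,0,0,-1],[0,0,0,0,0,0,-1],[0,0,0,0,0,0,-1],[0,0,0,0,0,0,-1],[0,0,0,0,0,0,-1]]'
python3 -m creep '[[0,0,0.8,0,0,0,-1],[0,0,0.8,0,0,0,-1],[0,0,0.8,0,0,0,-1],[0,0,0.8,0,0,0,-1],[0,0,0.4,0,0,0,-1],[0,0,0,0,0,0,-1]]'
python3 -m creep '[[0.1,0.85,0,0,0,0,-1],[0.1,0.85,0,0,0,0,-1],[0.1,0.85,0,0,0,0,-1],[0.1,0.85,0,0,0,0,-1],[0.1,0.85,0,0,0,0,-1],[0.05,0.85,0,0,0,0,-1],[0,0.2,0,0,0,0,-1],[0,0,0,0,0,0,-1]]'
python3 - <<'E'
from h import *
i=camera_info("wrist");a=camera("wrist");cv2.imwrite("pics/w4.png",a)
print(proj([(.6345,.1456,.138)],i))
for x in spot_in("cover_knob","wrist")[:2]:
    r,c=x["position"];print(x["p"],(c,r),ray((c,r),.138,i),ray((c,r),.13,i))
E
```

```text
t: 15.17
tcp_pos: [0.622, 0.0149, 0.118]
tool_rot: [3.122, -0.011, 0.448]
force: [-0.0, 0.5, -0.2]
gripper_width: 0.0857
t: 15.67
tcp_pos: [0.6203, 0.016, 0.21]
tool_rot: [3.124, -0.007, 0.449]
force: [0.7, 0.9, -0.4]
gripper_width: 0.0853
t: 16.33
tcp_pos: [0.6318, 0.1513, 0.2025]
tool_rot: [3.124, -0.001, 0.445]
force: [0.8, -0.6, 1.0]
gripper_width: 0.0854
[[258.40184576 201.67262821]]
0.87 (267.4, 160.1) [0.6632603  0.15288667 0.138     ] [0.66209324 0.15168441 0.13      ]
```

View pics/w4.png

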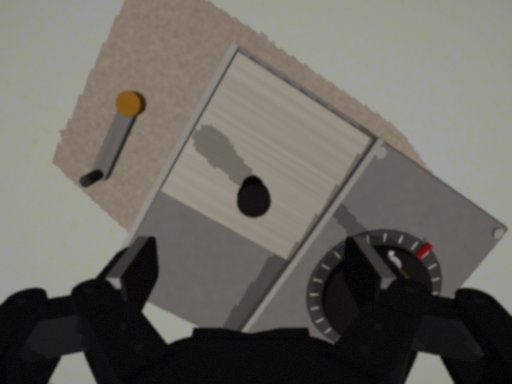

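The knob top is at px (253,198) (the network's hit at (267,160) is off), about 3 mm from my prediction, so (0.635,0.148). Descend.

```bash

python3 -m creep '[[0.1,-0.1,-0.7,0,0,0,-1],[0,0,-0.8,0,0,0,-1],[0,0,-0.8,0,0,0,-1],[0,0,-0.8,0,0,0,-1],[0,0,-0.5,0,0,0,-1],[0,0,0,0,0,0,-1],[0,0,0,0,0,0,-1]]'
```

```text
t: 17.02
tcp_pos: [0.6357, 0.1328, 0.1098]
tool_rot: [3.117, -0.001, 0.43]
force: [0.3, -0.5, -0.1]
gripper_width: 0.0855
```

```bash

python3 -m creep '[[0,0.55,0,0.1,0.05,0,-1],[0,0.05,0,0.1,0.05,0,-1],[0,0,0,0,0,0,-1]]'
python3 -m creep '[[0,0,0,0,0,0,1],[0,0,0,0,0,0,1],[0,0,0,0,0,0,1],[0,0,0,0,0,0,1],[0,0,0,0,0,0,1],[0,0,0,0,0,0,1],[0,0,0,0,0,0,1]]' 50
```

```text
t: 17.27
tcp_pos: [0.637, 0.1469, 0.1121]
tool_rot: [3.14, -0.002, 0.427]
force: [0.3, -0.1, 0.6]
gripper_width: 0.0853
t: 17.85
tcp_pos: [0.6373, 0.1503, 0.1154]
tool_rot: [-3.141, -0.006, 0.429]
force: [2.6, -2.0, -2.8]
gripper_width: 0.0218
```

```bash

python3 -m creep '[[-0.3,0.03,0,0,0,0,1],[-0.3,0.03,0,0,0,0,1],[-0.4,0.04,0,0,0,0,1],[-0.4,0.04,0,0,0,0,1]]'
python3 -m creep '[[-0.4,0.04,0,0,0,0,1],[-0.4,0.04,0,0,0,0,1],[-0.4,0.04,0,0,0,0,1],[-0.4,0.04,0,0,0,0,1]]'
```

```text
t: 18.18
tcp_pos: [0.6046, 0.1536, 0.1154]
tool_rot: [3.141, -0.013, 0.428]
force: [3.6, 1.6, -1.9]
gripper_width: 0.0221
t: 18.52
tcp_pos: [0.5633, 0.1577, 0.1154]
tool_rot: [3.14, -0.018, 0.427]
force: [3.1, 0.7, -3.0]
gripper_width: 0.022
```

The lock has opened and the cover is sliding at about 3 N. About 16 mm remain.

```bash

python3 -m creep '[[-0.25,0.03,0,0,0,0,1],[-0.25,0.03,0,0,0,0,1],[-0.15,0.02,0,0,0,0,1],[-0.15,0.01,0,0,0,0,1],[-0.1,0.01,0,0,0,0,1],[-0.1,0.01,0,0,0,0,1]]'
python3 -m creep '[[-0.1,0.01,0,0,0,0,1],[-0.1,0.01,0,0,0,0,1]]'
```

```text
t: 19.02
tcp_pos: [0.5482, 0.1594, 0.1156]
tool_rot: [3.132, -0.041, 0.424]
force: [12.1, 0.3, -10.0]
gripper_width: 0.022
t: 19.18
tcp_pos: [0.5484, 0.1594, 0.1156]
tool_rot: [3.129, -0.05, 0.423]
force: [12.5, -0.2, -13.6]
gripper_width: 0.0215
```

```bash

python3 -m creep '[[0,0,0,0,0,0,-1],[0,0,0,0,0,0,-1],[0,0,0,0,0,0,-1],[0,0,0,0,0,0,-1],[0,0,0,0,0,0,-1],[0,0,0,0,0,0,-1]]'
python3 -m creep '[[0,0,0.8,0,0,0,-1],[0,0,0.8,0,0,0,-1],[0,0,0.8,0,0,0,-1],[0,0,0.8,0,0,0,-1],[0,0,0.8,0,0,0,-1],[0,0,0.4,0,0,0,-1],[0,0,0,0,0,0,-1],[0,0,0,0,0,0,-1]]'
python3 - <<'E'
from h import *
i=camera_info("wrist");cv2.imwrite("pics/w5.png",camera("wrist"))
print(proj(box2w([(.042-.09,.075,.138),(.042-.083,.075,.138)],(.5926,.0691,-.1056)),i))
k=np.array([.6345,.1456,.138]);d=np.array([-.9944,.1054,0]);print(proj([k+.09*d,k+.083*d],i))
E
```

```text
t: 19.68
tcp_pos: [0.5465, 0.1583, 0.1155]
tool_rot: [3.129, -0.047, 0.422]
force: [0.1, -0.7, 0.3]
gripper_width: 0.085
t: 20.35
tcp_pos: [0.5433, 0.158, 0.2296]
tool_rot: [3.13, -0.043, 0.423]
force: [-0.0, -0.0, -0.5]
gripper_width: 0.0854
[[265.29432628 189.02593348]
 [269.96781551 181.36175015]]
[[253.658055   194.6869667 ]
 [258.25143303 187.08272886]]
```

View pics/w5.png

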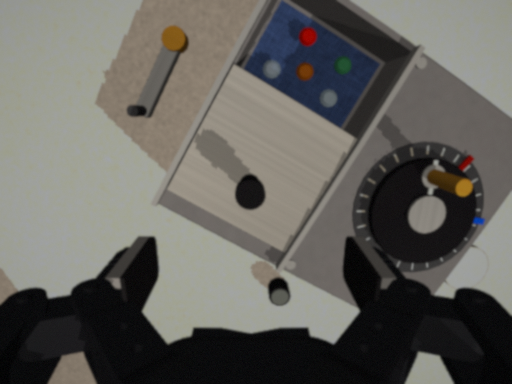

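```bash
python3 -c "
from plant import *
print(get_state()['force'],hand_in())"
```

```text
the job is handed in; nothing more can be done
[-0.17092218 -0.83388072  0.25162194] None
```

The stone box is open and the job is handed in at about 20 s of the 72 s allowed; no verdict was reported.

- **Dialing:** I turned left past red once and stopped on red at about 12.39 rad. The picture showed the pointer within about 1° of the mark. I then turned right past blue once and stopped at about 5.025 rad, 0.035 past the mark and inside the 0.12 tolerance. The finger hid the pointer there, so that value comes from the arm's position only.
- **Final stop:** I turned left slowly, and the dial stopped dead about 1.8 rad after blue. The push read 6–8 N at the checks, against the 20 N limit.
- **Cover:** it slid freely at about 3–4 N and came up against its end stop, with about 89 mm of travel measured at the tool. The last picture shows the compartment open and the knob where it should be at 90 mm.
- **At the end:** the gripper is open and lifted about 11 cm clear, with the tool force near zero.
- **Loupe, tin and dop holder:** in the last picture the loupe and dop holder are standing where expected and the tin is only faintly visible at the edge. I didn't re-measure their positions, but I never worked near them, and no unexpected contact force showed in the readings between moves.

One check disagreed: the network's spot for the cover knob was about 30 mm off, so I went by the picture and my own projection instead.

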